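# Set the stop rod of a gluing stand on a box lid and lock it

## Task

The lid of the navy box has just been glued: on the white gluing stand, lower the stop rod gently until its orange foot rests on the lid without pressing hard, then swing the red clamp lever fully round to its locked end so the rod stays there. Let go of everything and leave the box and the other things on the desk where they are.

Things in the scene. Friction and masses are not known exactly. Their poses are not given: they have to be found in the camera images.
- stand: White gluing stand, fixed. Origin on the desk straight below the rod's axis, z up, +x from the rod to the column. Base plate 12 mm thick (x -75 to 170, y -100 to 100 mm), column x 110 to 150 mm, head arm 44 mm wide (x -30 to 150 mm), top 160 mm above the desk; only rod and lever rise above it. The lever turns about a vertical axis at x = 40 mm, y = 0.
- stop_top (a point): Centre of the top of the black round knob (32 mm diameter, 20 mm tall) on the vertical steel stop rod (16 mm). The rod slides down 75 mm from its highest place (top 270 mm above the desk); it starts in the upper 20 mm. It drags and stays where it is left: about 4 N of push on the knob moves it down, and any push beyond that goes into what the foot stands on.
- foot: Orange springy round foot, 30 mm diameter and 9 mm thick, on the rod's lower end. Origin at the centre of its underside, 148 mm below stop_top when unloaded. It gives about 1 mm for every 8 N, 3 mm at most.
- lever (a joint): Angle of the red clamp lever (rad). 0 = unlocked, grows clockwise seen from above, locked at its end stop 1.45; starts between 0 and 0.25. It turns with about 1.5 N at its pin; from about 1.2 its cam runs onto the rod and it turns harder (a few N). It stays where it is left. Once locked, the rod no longer slides freely, so lower the rod first.
- lever_pin (a point): Top centre of the upright red pin (16 mm diameter, 163 to 199 mm above the desk) at the lever's free end, 95 mm from the lever's axis; push or hook it to turn the lever. At lever angle q the pin lies, seen from that axis, 2.269 - q rad counter-clockwise from the stand's +x. A 10 mm thick red bar, 168 mm above the desk, joins it to the hub.
- box: Navy box standing loose on the base plate under the rod, 112 x 92 mm, about 0.5 kg. Origin at the centre of its underside (12 mm above the desk), x along its long side. The lid stands on a pale neck: its top is 50 to 65 mm above the underside, different each time and not given, to be found by touch. More than 15 N on the fresh lid damages it.
- glue: White glue bottle with an orange cap, 52 mm diameter, 130 mm tall, loose bystander. Origin at the centre of its underside.
- mug: Blue mug, 76 mm diameter, 90 mm tall, loose bystander. Origin at the centre of its underside, handle at +y.
- tray: Navy open tray 150 x 110 x 35 mm, loose bystander. Origin at the centre of its underside.

How it is judged:
By the outcome, as a careful person would: the job done as asked, in the order asked, and still so for the second after the job is handed in, with the robot touching nothing.
It also fails if it takes over 51 s, if anything falls off the work surface, if the arm or the gripper's body presses on something with over 40 N, if the wrist force passes 120 N, or if a joint passes its speed limit or range.

## Robot

A 6-joint arm with a two-finger parallel gripper is mounted at the origin on the work surface. World frame = base frame: x ahead of the robot, y to its left, z up, the work surface at z = 0. Lengths are in mm, angles in rad, forces in N, time in s.
With the tool pointing down it reaches from about 300 to 775 mm from the base axis. Payload 14.6 kg.
Tool frame: the origin (TCP) lies midway between the tips of the shut fingers; the grasp point (between the pads) lies 19 mm behind it; y points along the fingers, x is the direction in which the jaws open and shut, and the axes are right-handed (so a half turn about y gives the same grasp; the last joint's range is limited). The gripper opens to 94 mm and grips with 3 to 60 N. Pads are 16 mm wide; open, the fingers measure 119 mm over their backs; the gripper's body (75 mm by 177 mm) begins 78 mm behind the grasp point.
Start: joints at [1.069, 0.3, 1.521, -0, 1.321, -0.067], TCP at [231.672, 498.816, 205.446] pointing down, gripper open.
Joint ranges: [-3.03, 3.03], [-0.79, 2.21], [0.23, 2.52], [-1.04, 4.18], [0, 3.07], [-2.55, 2.55]. Speed limits (rad/s): [2.22, 2.22, 2.57, 3.14, 3.14, 3.14].

## Interface

Orientations are given as a unit quaternion [x, y, z, w].
In Python, from station import telemetry, vision, job, spotter gives the robot as it stands.
- The arm moves only by the shell command python3 -m jog 'ROWS' [OPENING] [FORCE]. ROWS is a JSON object of lists of equal length, an entry for each row: "delta_pos": the shift along the world's x, y, z in mm, a list of three; "twist": the turn about the world's z in degrees. In form: {"delta_pos": [[x, y, z], ...], "twist": [twist, ...]}. A call has exactly 5 rows; each row is the pose to reach, as a shift and turn from the pose commanded when the call began; what a row does not reach only later rows make up. A row lasts 1/10 s, in which the tool goes at most 50 mm and 8.59 degrees, less where a joint would pass 70% of its speed; a pose out of reach is approached as far as the arm can. A call with a gripper value outside its range is refused whole. OPENING is the finger opening in mm, from 0 to 94, set as the call begins (- or left out, the last holds). The fingers move at their own pace and stop on an object; FORCE is the grip in N (left out, the last holds). Time passes only in rows, so rows that repeat a pose let the fingers close, or fill a call up. It gives the time, the measured TCP pose, the force and the opening at its end, in the units of the state.
- telemetry.sense(): the state, without advancing time (a new reading comes with each control period).
- vision.read_camera(name): name is "scene" or "side" or "wrist"; returns a dict with "pixels" (400x640x3 uint8, red, green, blue), "depth" (400x640 float32, mm along the optical axis (not along the pixel's ray), 0 where there is no reading), "intrinsics" (3x3 intrinsics, pixels), "k1" (the pictures are not rectified: a ray, as slopes to the right and down, at radius r is drawn at 1 + k1 r^2 times it, then the intrinsics apply), "extrinsics" (4x4, takes a point from world to camera coordinates). Camera axes: x right, y down, z forward; pixel columns grow to the right and rows downward; lengths in mm; the calibration is good to about 2 mm. A picture is of the moment at which its call begins.
- job.job_done(): hands the job in, once; it reports no verdict.
Trained networks look in the newest picture that a camera, given by its name, has taken for a name from the list of things; names that differ only in an ending like _2 or _b are one class to them, and where a whole thing is asked for, a point or a joint stands for the part that bears it (a point fixed in the world has none). Each returns a list of dicts, best first, with "p" (0 to 1); they miss things now and then, are a little off and sometimes report something else, mostly with a low value. They report only what shows in the picture. A call takes as long as a camera call.
- spotter.outline_of(camera, label): "pixels" (400x640 bool, what is visible of it) and "point" ([column, row] in pixels, amid what is visible of it).
- spotter.spot_point(camera, label): "point" ([column, row] in pixels: a listed point, or the origin of a listed thing).
The state is a dict: "time_s": time; "qpos": joint angles; "qvel": joint speeds; "joint_efforts": joint torques, N m; "eef_pos": TCP position; "eef_rot": TCP orientation; "wrist_force": force on the tool from outside, world axes, zero at the start; "ft_torque": the same for the moment, N m; "width": opening from 0.0 (shut) to 1.0 (fully open).
Only numpy, scipy, OpenCV 4.12 (cv2) and the standard library are available. Lean on these libraries where they do the work, as an engineer would, in place of code of your own. Each camera call takes 0.05 s, during which the arm holds its last target.

## Working session

There is one attempt and no reset: what is moved stays moved. The work goes in short steps, Python scripts to look and compute and a shell command to move; the robot and the scene stay as the last step left them, time stands still between calls to the robot, and variables do not carry over. Pictures are saved under pics/ and viewed, and the job is handed in when it is done.

```bash
ls; mkdir -p pics
cat > h.py <<'E'
import numpy as np, cv2
from station import telemetry, vision, job, spotter
def ray(c,uv):
    K=np.array(c['intrinsics']);d=np.array([(uv[0]-K[0,2])/K[0,0],(uv[1]-K[1,2])/K[1,1]])
    s=d.copy()
    for _ in range(20): s=d/(1+c['k1']*(s@s))
    return np.array([s[0],s[1],1.])
def to_world(c,uv,depth=None,z=None):
    E=np.array(c['extrinsics']);R=E[:3,:3];t=E[:3,3];r=ray(c,uv)
    if z is not None:
        o=-R.T@t; d=R.T@r; return o+d*(z-o[2])/d[2]
    if depth is None: depth=c['depth'][int(round(uv[1])),int(round(uv[0]))]
    return R.T@(r*depth-t)
def save(c,n): cv2.imwrite('pics/'+n,cv2.cvtColor(c['pixels'],cv2.COLOR_RGB2BGR))
E
python3 - <<'E'
from h import *
print(telemetry.sense())
for n in ['scene','side']:
    c=vision.read_camera(n); save(c,n+'0.png')
    for l,z in [('stop_top',None),('lever_pin',199),('stand',0),('box',12),('glue',0),('mug',0),('tray',0)]:
        for s in spotter.spot_point(n,l)[:2]:
            print(n,l,round(s['p'],2),np.round(s['point']),np.round(to_world(c,s['point']),0),np.round(to_world(c,s['point'],z=z),0) if z is not None else '')
E
```

```text
pics
{'time_s': 0.0, 'qpos': array([ 1.06941770e+00,  3.00459506e-01,  1.52156772e+00,  7.77635682e-06,
        1.32070654e+00, -6.66064776e-02]), 'qvel': array([ 4.21959917e-04, -2.32418779e-04, -9.73641601e-04, -8.10322456e-04,
        7.37761974e-06,  1.01875278e-04]), 'joint_efforts': array([-3.68565870e-04, -5.31791461e+01, -3.52743351e+01,  7.09034060e-02,
        2.42679776e-02, -1.20645532e-04]), 'eef_pos': array([231.54134593, 498.60182385, 204.89834591]), 'eef_rot': array([ 0.59626311,  0.3800376 , -0.38074772, -0.59587994]), 'wrist_force': array([0.20009078, 0.05008465, 0.32937126]), 'ft_torque': array([-0.00660435, -0.06695269, -0.01952727]), 'width': 0.9986468474760399}
scene stop_top 0.78 [313. 199.] [526. -46. 263.] 
scene lever_pin 0.67 [333. 192.] [341.  86.   2.] [481.  28. 199.]
scene stand 0.57 [319. 247.] [557. -49.  67.] [518. -35.   0.]
scene box 0.65 [311. 244.] [539. -67.  69.] [506. -56.  12.]
scene glue 0.7 [217. 243.] [ 418. -320.   52.] [ 382. -322.    0.]
scene mug 0.82 [434. 202.] [540. 344.  58.] [506. 375.   0.]
side stop_top 0.8 [308. 163.] [511. -37. 259.] 
side lever_pin 0.5 [317. 200.] [481.  43. 201.] [481.  42. 199.]
side stand 0.77 [308. 225.] [508.   1.  36.] [510. -27.   0.]
side box 0.66 [310. 219.] [503.  -0.  65.] [506. -42.  12.]
side glue 0.73 [352. 156.] [ 382. -304.   29.] [ 380. -333.    0.]
side mug 0.92 [301. 344.] [496. 400.  93.] [501. 358.   0.]
side tray 0.62 [289. 147.] [ 601. -359.    4.] [ 602. -364.    0.]
```

View pics/scene0.png

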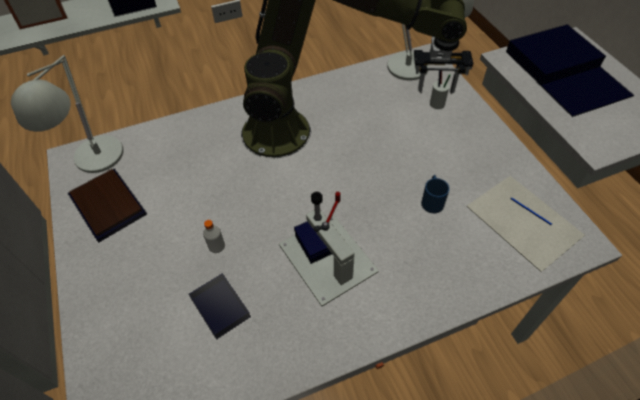

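View pics/side0.png

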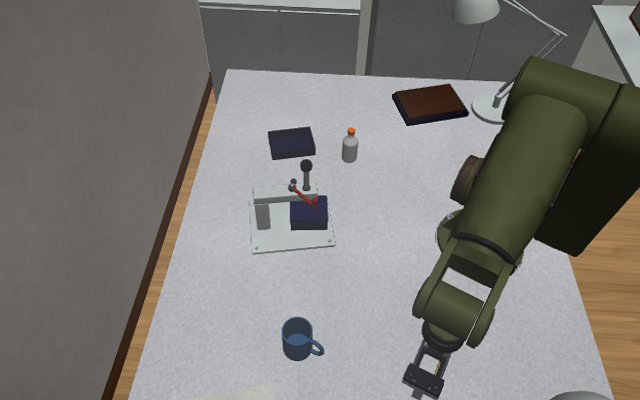

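The scene view shows the knob at (316,197), the red pin at (338,195) and the column at (343,262). In the side view the knob is at (306,165), the pin at (316,202) and the column at (262,215). I'll refine these by triangulating and fitting the base-plate corners.

Run:
```python
from h import *
import pickle
C={}
for n in ['scene','side']:
    c=vision.read_camera(n); C[n]=c
    x0,y0=(265,170) if n=='scene' else (232,145)
    cr=c['pixels'][y0:y0+140,x0:x0+125]
    cv2.imwrite('pics/z_%s.png'%n,cv2.cvtColor(cv2.resize(cr,None,fx=4.2,fy=4.2,interpolation=cv2.INTER_CUBIC),cv2.COLOR_RGB2BGR))
    for l in ['stop_top','lever_pin','box']:
        m=[s for s in spotter.outline_of(n,l)][:1]
        for s in m:
            ys,xs=np.nonzero(s['pixels']);print(n,l,s['p'],xs.min(),xs.max(),ys.min(),ys.max(),s['point'])
    C[n+'p']={l:spotter.spot_point(n,l)[0]['point'] for l in ['stop_top','lever_pin','stand','box','lever']if spotter.spot_point(n,l)}
pickle.dump(C,open('c.pkl','wb'))
for l in ['stop_top','lever_pin','stand','box']:
    A=[];b=[]
    for n in ['scene','side']:
        c=C[n];E=np.array(c['extrinsics']);o=-E[:3,:3].T@E[:3,3];d=E[:3,:3].T@ray(c,C[n+'p'][l]);d/=np.linalg.norm(d);P=np.eye(3)-np.outer(d,d);A.append(P);b.append(P@o)
    A=np.vstack(A);b=np.hstack(b);x,*_=np.linalg.lstsq(A,b,rcond=None);print(l,x.round(1),np.abs(A@x-b).max().round(1))
```

```text
scene stop_top 0.47 311 322 191 218 [318.1, 201.7]
scene lever_pin 0.47 315 340 192 230 [327.7, 217.1]
scene box 0.67 294 331 222 262 [308.1, 242.2]Traceback (most recent call last):
  File "<stdin>", line 13, in <module>
ValueError: it knows: box, foot, glue, lever_pin, mug, stand, stop_top, tray
```

View pics/z_scene.png

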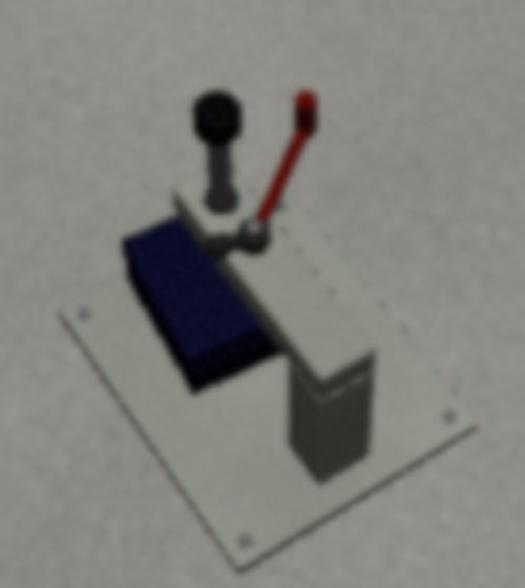

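Run:
```python
from h import *
import pickle
C={}
for n in ['scene','side']:
    c=vision.read_camera(n); C[n]=c
    x0,y0=(265,170) if n=='scene' else (232,145)
    cr=c['pixels'][y0:y0+140,x0:x0+125]
    cv2.imwrite('pics/z_%s.png'%n,cv2.cvtColor(cv2.resize(cr,None,fx=4.2,fy=4.2,interpolation=cv2.INTER_CUBIC),cv2.COLOR_RGB2BGR))
    C[n+'p']={}
    for l in ['stop_top','lever_pin','box']:
        r=spotter.spot_point(n,l)
        if r: C[n+'p'][l]=r[0]['point']
pickle.dump(C,open('c.pkl','wb'))
for l in ['stop_top','lever_pin','box']:
    A=[];b=[]
    for n in ['scene','side']:
        c=C[n];E=np.array(c['extrinsics']);o=-E[:3,:3].T@E[:3,3];d=E[:3,:3].T@ray(c,C[n+'p'][l]);d/=np.linalg.norm(d);P=np.eye(3)-np.outer(d,d);A.append(P);b.append(P@o)
    A=np.vstack(A);b=np.hstack(b);x,*_=np.linalg.lstsq(A,b,rcond=None);print(l,C['scenep'][l],C['sidep'][l],x.round(1),np.abs(A@x-b).max().round(1))
# base plate corners from scene picture (zoom px /4.2)
c=C['scene']
for u,v in [(60,313),(238,572),(477,428)]:
    print(to_world(c,(265+u/4.2-.4,170+v/4.2-.4),z=12).round(0))
print(telemetry.sense()['time_s'])
```

```text
stop_top [317.9, 198.2] [307.4, 163.6] [517.2 -34.3 254.1] 4.3
lever_pin [335.6, 194.6] [314.3, 200.5] [487.7  34.9 191. ] 1.2
box [314.0, 243.1] [312.6, 219.7] [499.  -44.5   2.2] 1.5
[ 469. -146.   12.]
[ 706. -102.   12.]
[670.  92.  12.]
1.8
```

View pics/z_side.png

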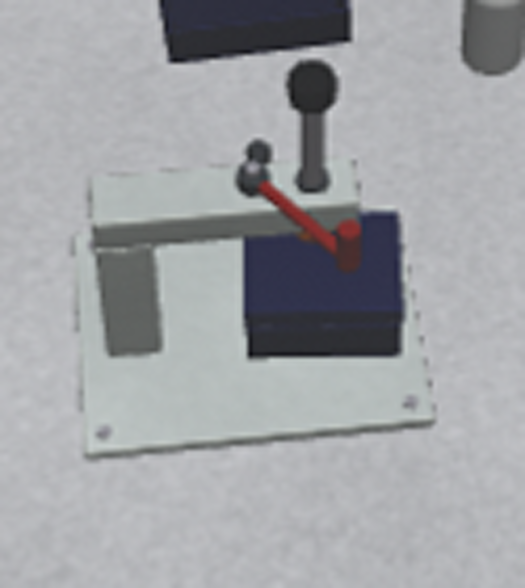

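```bash
cat > fit.py <<'E'
from h import *
import pickle
from scipy.optimize import least_squares
C=pickle.load(open('c.pkl','rb'))
L={'scene':[((60,313),(-75,-100,12)),((238,572),(170,-100,12)),((477,428),(170,100,12)),((376,350),(150,22,160)),((322,378),(150,-22,160)),((175,192),(-30,-22,160)),((217,118),'K'),((306,98),'P')],
'side':[((88,455),(170,100,12)),((435,422),(-75,100,12)),((93,178),(150,-22,160)),((95,228),(150,22,160)),((312,86),'K'),((350,230),'P')]}
O={'scene':(265,170),'side':(232,145)}
def proj(c,p):
    E=np.array(c['extrinsics']);q=E[:3,:3]@p+E[:3,3];s=q[:2]/q[2];s=s*(1+c['k1']*(s@s));K=c['intrinsics'];return np.array([K[0][0]*s[0]+K[0][2],K[1][1]*s[1]+K[1][2]])
def res(v):
    x,y,a,h,q=v;r=[]
    for n in L:
        for uv,P in L[n]:
            if P=='K':P=(0,0,h-10)
            if P=='P':P=(40+95*np.cos(2.269-q),95*np.sin(2.269-q),199)
            w=np.array([x+np.cos(a)*P[0]-np.sin(a)*P[1],y+np.sin(a)*P[0]+np.cos(a)*P[1],P[2]])
            r.append(proj(C[n],w)-(np.array(uv)/4.2-.4+O[n]))
    return np.concatenate(r)
s=least_squares(res,[517,-34,.2,258,.1],loss='soft_l1');print(s.x.round(3));print(res(s.x).reshape(-1,2).round(1))
x,y,a,h,q=s.x
for nm,X,Y in [('axis',40,0),('pin',40+95*np.cos(2.269-q),95*np.sin(2.269-q)),('pinend',40+95*np.cos(.819),95*np.sin(.819))]:
    print(nm,x+np.cos(a)*X-np.sin(a)*Y,y+np.sin(a)*X+np.cos(a)*Y)
E
python3 fit.py
```

```text
[ 5.17548e+02 -3.45740e+01  1.91000e-01  2.61997e+02  7.90000e-02]
[[-1.  -1.3]
 [ 0.1 -0.8]
 [ 0.5 -1.6]
 [ 0.5 -0.9]
 [-0.3  0.5]
 [-1.3 -1.9]
 [ 0.  -0.3]
 [-0.2 -0. ]
 [-1.2 -0.1]
 [-0.1 -0.5]
 [-1.6 -0.2]
 [-1.3 -0.3]
 [-0.3  0.3]
 [-0.4 -0.1]]
axis 556.8197353314757 -26.976727151904985
pin 487.98040097625153 38.491937455903006
pinend 607.3390902490302 53.476953800020176
```

The stand pose fits to about 2 mm: rod at (517.5, -34.5), knob top z≈262, yaw 0.191, q≈0.08. Next I shut the fingers, rise and travel to above the knob.

```bash
python3 -m jog '{"delta_pos": [[0,0,45],[0,0,90],[20,-37,110],[40,-75,120],[60,-112,120]], "twist": [0,0,0,0,0]}' 0 20
python3 -m jog '{"delta_pos": [[20,-37,0],[40,-75,0],[60,-112,0],[80,-150,0],[100,-187,0]], "twist": [0,0,0,0,0]}'
python3 -m jog '{"delta_pos": [[20,-37,0],[40,-75,0],[60,-112,0],[80,-150,0],[100,-187,0]], "twist": [0,0,0,0,0]}'
```

```text
time_s: 2.3
eef_pos: [292.2, 385.7, 327.0]
eef_rot: [-0.596, -0.382, 0.38, 0.596]
wrist_force: [0.9, -0.3, -0.1]
width: 0.609
time_s: 2.8
eef_pos: [392.1, 198.2, 325.7]
eef_rot: [0.596, 0.381, -0.38, -0.596]
wrist_force: [0.6, 1.8, 0.4]
width: 0.186
time_s: 3.3
eef_pos: [492.2, 11.0, 325.6]
eef_rot: [0.596, 0.38, -0.38, -0.596]
wrist_force: [0.4, 1.8, -0.1]
width: 0.006
```

```bash
python3 -m jog '{"delta_pos": [[9,-16,0],[18,-32,0],[26,-47,-15],[26,-47,-30],[26,-47,-45]], "twist": [0,0,0,0,0]}'
python3 - <<'E'
from h import *
for n in ['side','scene','wrist']:
    c=vision.read_camera(n)
    x0,y0={'scene':(265,150),'side':(232,95),'wrist':(0,0)}[n]
    cr=c['pixels'][y0:y0+140,x0:x0+125] if n!='wrist' else c['pixels']
    cv2.imwrite('pics/a_%s.png'%n,cv2.cvtColor(cv2.resize(cr,None,fx=3.5,fy=3.5,interpolation=cv2.INTER_CUBIC) if n!='wrist' else cr,cv2.COLOR_RGB2BGR))
print(telemetry.sense()['eef_pos'],telemetry.sense()['wrist_force'])
E
python3 -c "
import cv2,numpy as np
a=cv2.imread('pics/a_side.png');b=cv2.imread('pics/a_scene.png');cv2.imwrite('pics/a1.png',np.hstack([a,b])[:490,:875][:, :800])"
```

```text
time_s: 3.8
eef_pos: [517.7, -34.4, 278.7]
eef_rot: [-0.596, -0.38, 0.381, 0.596]
wrist_force: [-0.0, 0.4, 0.0]
width: 0.007
[517.37251865 -33.97598384 279.3491728 ] [-0.29959292  0.24007691  0.39321594]
```

View pics/a1.png

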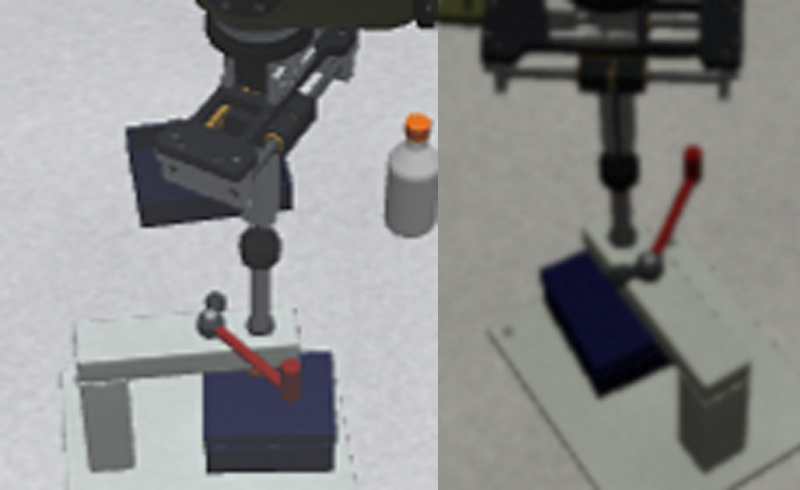

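View pics/a_wrist.png

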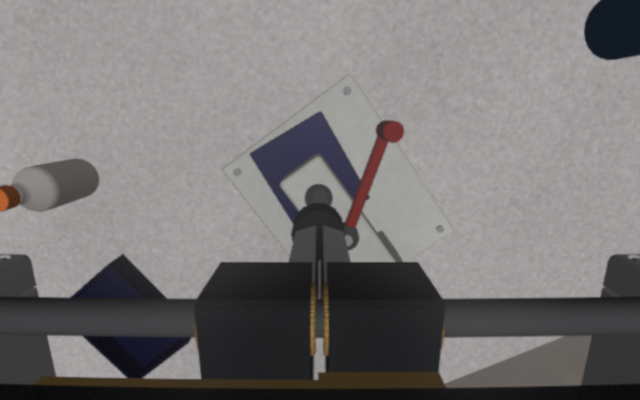

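The fingers are centred over the knob in all three views (side crop (260,240), scene crop (618,165), wrist (318,215)). The lever points up-right, clear of the fingers. I'll descend until contact.

```bash
python3 -m jog '{"delta_pos": [[0,0,-4],[0,0,-8],[0,0,-10],[0,0,-12],[0,0,-14]], "twist": [0,0,0,0,0]}'
python3 -m jog '{"delta_pos": [[0,0,-1],[0,0,-2],[0,0,-3],[0,0,-4],[0,0,-5]], "twist": [0,0,0,0,0]}'
python3 -m jog '{"delta_pos": [[0,0,-1],[0,0,-2],[0,0,-3],[0,0,-4],[0,0,-5]], "twist": [0,0,0,0,0]}'
```

```text
time_s: 4.45
eef_pos: [517.7, -34.2, 266.4]
eef_rot: [0.596, 0.38, -0.38, -0.596]
wrist_force: [-0.3, 0.4, 0.0]
width: 0.003
time_s: 4.95
eef_pos: [517.7, -34.2, 261.4]
eef_rot: [0.596, 0.38, -0.38, -0.596]
wrist_force: [0.5, -0.8, -1.2]
width: 0.005
time_s: 5.45
eef_pos: [517.7, -34.2, 256.4]
eef_rot: [0.596, 0.38, -0.38, -0.596]
wrist_force: [-1.1, -0.9, 1.9]
width: 0.007
```

```bash
python3 -m jog '{"delta_pos": [[0,0,-1],[0,0,-2],[0,0,-3],[0,0,-4],[0,0,-5]], "twist": [0,0,0,0,0]}'
python3 -m jog '{"delta_pos": [[0,0,-1],[0,0,-2],[0,0,-3],[0,0,-4],[0,0,-5]], "twist": [0,0,0,0,0]}'
python3 - <<'E'
from h import *
c=vision.read_camera('side')
cv2.imwrite('pics/b_side.png',cv2.cvtColor(cv2.resize(c['pixels'][95:235,232:357],None,fx=4,fy=4,interpolation=cv2.INTER_CUBIC),cv2.COLOR_RGB2BGR))
print(telemetry.sense()['wrist_force'])
E
```

```text
time_s: 5.95
eef_pos: [517.7, -34.2, 251.4]
eef_rot: [0.596, 0.38, -0.38, -0.596]
wrist_force: [-0.9, -0.9, 3.0]
width: 0.01
time_s: 6.45
eef_pos: [517.7, -34.2, 246.4]
eef_rot: [0.596, 0.38, -0.38, -0.596]
wrist_force: [-0.8, -1.3, 2.8]
width: 0.01
[ 0.87605939 -0.54474889  2.0189396 ]
```

View pics/b_side.png

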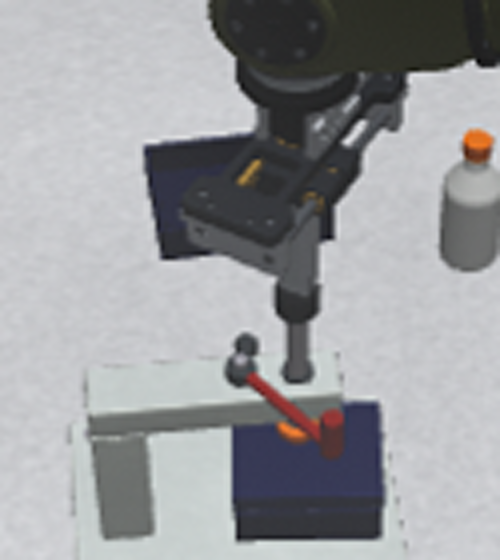

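The knob is sliding down under the fingers: the orange foot now shows at crop (292,432), above the lid, and the push is about 3 N. Lid contact can come at the earliest at knob z = 225.

```bash
python3 -m jog '{"delta_pos": [[0,0,-2],[0,0,-4],[0,0,-6],[0,0,-8],[0,0,-10]], "twist": [0,0,0,0,0]}'
python3 -m jog '{"delta_pos": [[0,0,-2],[0,0,-4],[0,0,-6],[0,0,-7],[0,0,-8]], "twist": [0,0,0,0,0]}'
python3 -m jog '{"delta_pos": [[0,0,-0.3],[0,0,-0.6],[0,0,-0.8],[0,0,-1],[0,0,-1]], "twist": [0,0,0,0,0]}'
python3 -m jog '{"delta_pos": [[0,0,-0.3],[0,0,-0.6],[0,0,-0.8],[0,0,-1],[0,0,-1]], "twist": [0,0,0,0,0]}'
```

```text
time_s: 7.0
eef_pos: [517.7, -34.2, 236.2]
eef_rot: [-0.596, -0.38, 0.38, 0.596]
wrist_force: [0.3, -0.6, 3.1]
width: 0.004
time_s: 7.5
eef_pos: [517.7, -34.2, 228.4]
eef_rot: [-0.596, -0.38, 0.38, 0.596]
wrist_force: [-0.1, -1.5, 3.0]
width: 0.003
time_s: 8.0
eef_pos: [517.7, -34.2, 227.4]
eef_rot: [0.596, 0.38, -0.38, -0.596]
wrist_force: [0.3, -0.4, 2.5]
width: 0.002
time_s: 8.5
eef_pos: [517.7, -34.2, 226.4]
eef_rot: [-0.596, -0.38, 0.38, 0.596]
wrist_force: [0.5, 0.6, 2.0]
width: 0.004
```

```bash
python3 -m jog '{"delta_pos": [[0,0,-0.2],[0,0,-0.4],[0,0,-0.5],[0,0,-0.7],[0,0,-0.7]], "twist": [0,0,0,0,0]}' | egrep 'pos|force'
python3 -m jog '{"delta_pos": [[0,0,-0.2],[0,0,-0.4],[0,0,-0.5],[0,0,-0.7],[0,0,-0.7]], "twist": [0,0,0,0,0]}'| egrep 'pos|force'
```

```text
eef_pos: [517.7, -34.2, 225.7]
wrist_force: [1.0, 0.2, 2.3]
eef_pos: [517.7, -34.2, 225.0]
wrist_force: [0.6, 0.4, 2.7]
```

Run:
```python
from h import *
c=vision.read_camera('side')
cv2.imwrite('pics/c_side.png',cv2.cvtColor(cv2.resize(c['pixels'][165:235,262:342],None,fx=8,fy=8,interpolation=cv2.INTER_CUBIC),cv2.COLOR_RGB2BGR))
print(telemetry.sense()['wrist_force'])
```

```text
[-0.12673662 -0.31228205  3.31651456]
```

View pics/c_side.png

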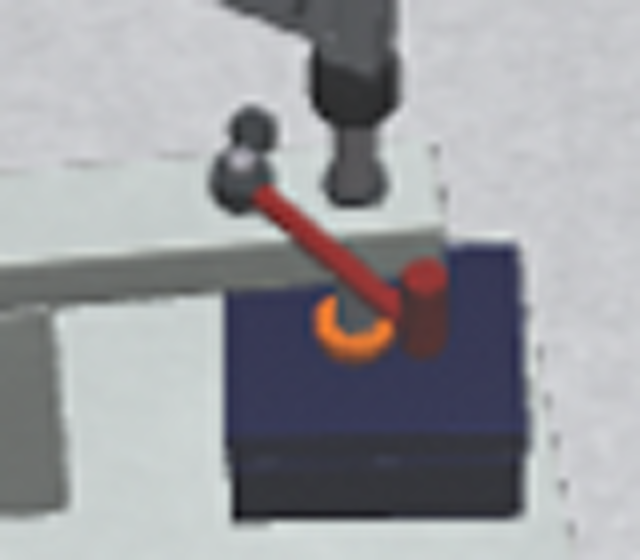

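The foot ring shows at crop (352,325) over the lid. I'll use the depth image to estimate the lid height and see how far is left.

Run:
```python
from h import *
for n,pts in [('side',[(262+u/8,165+v/8) for u,v in [(280,390),(350,400),(450,400),(490,330)]]),]:
    c=vision.read_camera(n)
    D=c['depth']
    for p in pts:
        x,y=map(int,p); print(np.mean([to_world(c,(i,j)) for i in range(x-2,x+3) for j in range(y-1,y+2)],0).round(1))
    for p in [(262+45/8,165+450/8),(300,240),(262+20/8,165+220/8)]: 
        x,y=map(int,p); print('ref',np.mean([to_world(c,(i,j)) for i in range(x-1,x+2) for j in range(y-1,y+2)],0).round(1))
```

```text
[542.1 -16.2  67.7]
[518.  -11.   67.1]
[479.9 -13.6  67.3]
[467.2 -49.8  66.4]
ref [629.    6.4  50.3]
ref [529.   41.1  12.9]
ref [633.3 -11.7 158.9]
```

Depth puts the lid at z≈67 (the references, 12.9 for 12 and 158.9 for 160, are within about 1 mm), so contact should come at knob z≈215. I'll go to 219 and then in small steps.

```bash
python3 -m jog '{"delta_pos": [[0,0,-1.2],[0,0,-2.4],[0,0,-3.6],[0,0,-4.8],[0,0,-6]], "twist": [0,0,0,0,0]}' | egrep 'pos|force'
python3 -m jog '{"delta_pos": [[0,0,-0.2],[0,0,-0.4],[0,0,-0.5],[0,0,-0.7],[0,0,-0.7]], "twist": [0,0,0,0,0]}'| egrep 'pos|force'
python3 -m jog '{"delta_pos": [[0,0,-0.2],[0,0,-0.4],[0,0,-0.5],[0,0,-0.7],[0,0,-0.7]], "twist": [0,0,0,0,0]}'| egrep 'pos|force'
```

```text
eef_pos: [517.7, -34.2, 218.9]
wrist_force: [0.2, -0.1, 2.2]
eef_pos: [517.7, -34.2, 218.4]
wrist_force: [-0.5, -0.5, 1.6]
eef_pos: [517.7, -34.2, 217.6]
wrist_force: [0.4, -0.4, 2.5]
```

```bash
python3 -m jog '{"delta_pos": [[0,0,-0.2],[0,0,-0.4],[0,0,-0.5],[0,0,-0.6],[0,0,-0.6]], "twist": [0,0,0,0,0]}'| egrep 'pos|force'
```

```text
eef_pos: [517.7, -34.2, 217.0]
wrist_force: [0.6, 0.1, 2.7]
```

```bash
python3 -m jog '{"delta_pos": [[0,0,-0.2],[0,0,-0.4],[0,0,-0.5],[0,0,-0.5],[0,0,-0.5]], "twist": [0,0,0,0,0]}'| egrep 'pos|force'
```

```text
eef_pos: [517.7, -34.2, 216.5]
wrist_force: [0.3, -0.5, 2.3]
```

```bash
python3 -m jog '{"delta_pos": [[0,0,-0.2],[0,0,-0.4],[0,0,-0.5],[0,0,-0.5],[0,0,-0.5]], "twist": [0,0,0,0,0]}'| egrep 'pos|force'
```

```text
eef_pos: [517.7, -34.2, 216.0]
wrist_force: [1.0, -0.5, 2.6]
```

```bash
python3 -m jog '{"delta_pos": [[0,0,-0.2],[0,0,-0.4],[0,0,-0.5],[0,0,-0.5],[0,0,-0.5]], "twist": [0,0,0,0,0]}'| egrep 'pos|force'
```

```text
eef_pos: [517.7, -34.2, 215.6]
wrist_force: [0.5, -0.7, 3.1]
```

```bash
python3 -m jog '{"delta_pos": [[0,0,-0.2],[0,0,-0.4],[0,0,-0.5],[0,0,-0.5],[0,0,-0.5]], "twist": [0,0,0,0,0]}'| egrep 'pos|force'
```

```text
eef_pos: [517.7, -34.2, 215.2]
wrist_force: [-0.7, -0.1, 5.5]
```

```bash
python3 -m jog '{"delta_pos": [[0,0,-0.1],[0,0,-0.2],[0,0,-0.2],[0,0,-0.2],[0,0,-0.2]], "twist": [0,0,0,0,0]}'| egrep 'pos|force'
python3 - <<'E'
from h import *
F=[]
for i in range(6): vision.read_camera('wrist');F.append(telemetry.sense()['wrist_force'][2])
print(np.round(F,1),telemetry.sense()['eef_pos'])
E
```

```text
eef_pos: [517.7, -34.2, 215.2]
wrist_force: [-1.1, -0.1, 6.0]
[5.6 5.  7.  6.  6.7 5.9] [517.72117874 -34.20832464 215.1505952 ]
```

The force settles at about 6 N against about 2.5 N while sliding, so roughly 3.5 N is on the lid, with knob top at 215.2 (lid about 67, matching the depth). Next come the rise and the lever waypoints.

```bash
python3 -m jog '{"delta_pos": [[0,0,2],[0,0,8],[0,0,20],[0,0,40],[0,0,45]], "twist": [0,0,0,0,0]}'| egrep 'pos|force'
cat > wp.py <<'E'
import numpy as np
A=np.array([556.8,-27.0]);yaw=.191
for q,off in [(.08,40),(.08,20.5),(.3,20.5),(.5,20.5),(.7,20.5),(.9,20.5),(1.1,20.5),(1.2,20.5),(1.3,20.5),(1.4,20.5),(1.45,20.5),(1.5,20.5)]:
    f=2.269-q+yaw; t=np.array([np.sin(f),-np.cos(f)]);p=A+95*np.array([np.cos(f),np.sin(f)])-off*t
    print(q,off,p.round(1),'tan deg',np.degrees(np.arctan2(t[1],t[0])).round(1))
E
python3 - <<'E'
from h import *
s=telemetry.sense();print(s['qpos'].round(2),s['eef_pos'],s['wrist_force'])
c=vision.read_camera('side')
cv2.imwrite('pics/d_side.png',cv2.cvtColor(cv2.resize(c['pixels'][145:235,252:352],None,fx=6,fy=6,interpolation=cv2.INTER_CUBIC),cv2.COLOR_RGB2BGR))
E
python3 wp.py
```

```text
eef_pos: [518.3, -34.3, 262.4]
wrist_force: [-0.6, 0.2, 0.0]
[-0.14  0.19  1.52  0.    1.42 -1.27] [518.28799008 -34.27313735 262.37197778] [-0.59994315  0.18394692  0.01792592]
0.08 40 [460.4   9.6] tan deg 46.4
0.08 20.5 [473.9  23.7] tan deg 46.4
0.3 20.5 [487.   40.6] tan deg 33.8
0.5 20.5 [501.8  53.1] tan deg 22.3
0.7 20.5 [518.8  62.4] tan deg 10.8
0.9 20.5 [537.3  68.2] tan deg -0.6
1.1 20.5 [556.6  70.2] tan deg -12.1
1.2 20.5 [566.3  69.7] tan deg -17.8
1.3 20.5 [575.9  68.3] tan deg -23.5
1.4 20.5 [585.4  65.9] tan deg -29.3
1.45 20.5 [590.   64.4] tan deg -32.1
1.5 20.5 [594.5  62.6] tan deg -35.0
```

View pics/d_side.png

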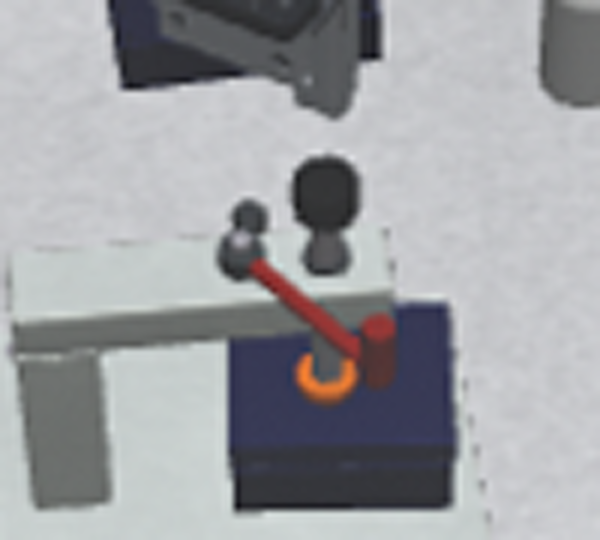

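The rod stayed down: the foot sits on the lid at crop (327,375), the knob is at (325,190), and the box hasn't moved. Next I move behind the pin.

```bash
python3 -m jog '{"delta_pos": [[-25,19,0],[-50,38,0],[-57,44,-10],[-57,44,-40],[-57,44,-60]], "twist": [-8,-16,-19,-19,-19]}'| egrep 'pos|force'
python3 -m jog '{"delta_pos": [[0,0,-10],[0,0,-18],[0,0,-18],[2,2,-18],[5,5,-18]], "twist": [0,0,0,0,0]}'| egrep 'pos|force'
python3 - <<'E'
from h import *
for n,x0,y0 in [('side',252,145),('scene',275,165)]:
  c=vision.read_camera(n)
  cv2.imwrite('pics/e_%s.png'%n,cv2.cvtColor(cv2.resize(c['pixels'][y0:y0+90,x0:x0+95],None,fx=4,fy=4,interpolation=cv2.INTER_CUBIC),cv2.COLOR_RGB2BGR))
cv2.imwrite('pics/e.png',np.hstack([cv2.imread('pics/e_side.png'),cv2.imread('pics/e_scene.png')]))
E
```

```text
eef_pos: [459.9, 10.1, 198.2]
wrist_force: [0.7, 0.3, -0.3]
eef_pos: [466.2, 14.9, 182.6]
wrist_force: [-0.1, -0.2, -0.0]
```

View pics/e.png

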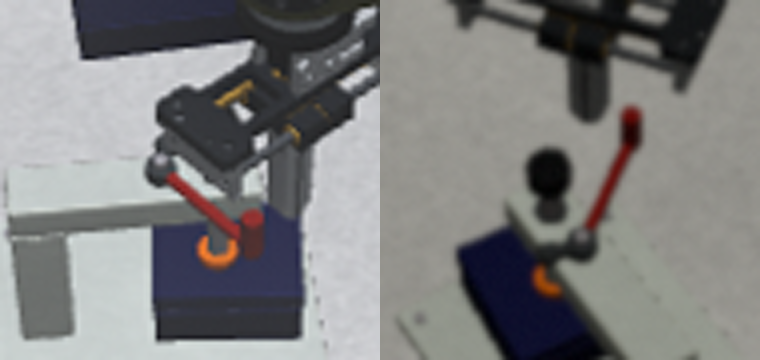

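```bash
python3 -m jog '{"delta_pos": [[4,5,0],[8,9,0],[14,17,0],[21,26,0],[28.5,32.5,0]], "twist": [0,0,-6,-12.5,-18.5]}'| egrep 'pos|force'
python3 - <<'E'
from h import *
for n,x0,y0 in [('side',252,145),('scene',275,165)]:
  c=vision.read_camera(n)
  cv2.imwrite('pics/f_%s.png'%n,cv2.cvtColor(cv2.resize(c['pixels'][y0:y0+90,x0:x0+95],None,fx=4,fy=4,interpolation=cv2.INTER_CUBIC),cv2.COLOR_RGB2BGR))
cv2.imwrite('pics/f.png',np.hstack([cv2.imread('pics/f_side.png'),cv2.imread('pics/f_scene.png')]))
E
```

```text
eef_pos: [494.5, 48.0, 181.8]
wrist_force: [-1.3, -0.2, 1.4]
```

View pics/f.png

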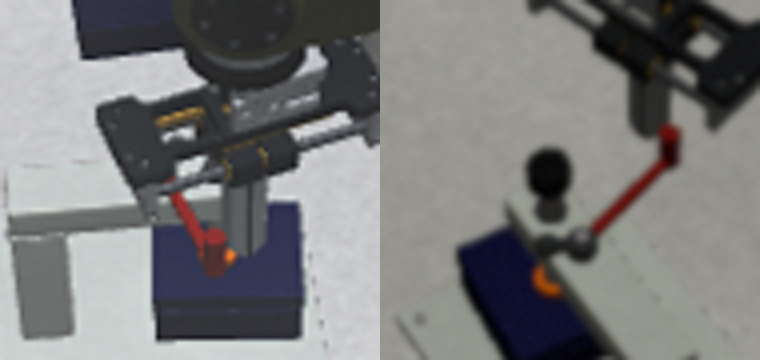

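The pin is being pushed (scene crop (668,145)) and the lever turns. I'll continue along the arc.

```bash
python3 -m jog '{"delta_pos": [[7.5,6,0],[16,10.5,0],[24.5,15,0],[34,18.5,0],[43,21,0]], "twist": [-5,-11,-16.5,-22,-28]}'| egrep 'pos|force'
python3 -m jog '{"delta_pos": [[6,1.2,0],[12,1.9,0],[18,2,0],[24,1.8,0],[29,1.4,0]], "twist": [-4,-7.5,-11,-14.5,-17.5]}'| egrep 'pos|force'
```

```text
eef_pos: [537.3, 68.4, 181.8]
wrist_force: [-1.5, -0.7, 0.6]
eef_pos: [566.2, 69.8, 181.7]
wrist_force: [-1.7, 0.9, 0.8]
```

```bash
python3 -m jog '{"delta_pos": [[4,-0.5,0],[8,-1.1,0],[12,-2,0],[16,-3,0],[19,-3.8,0]], "twist": [-2,-4.5,-7,-9.5,-11.5]}'| egrep 'pos|force'
python3 -m jog '{"delta_pos": [[1,-0.3,0],[2,-0.7,0],[3,-1,0],[3.5,-1.2,0],[4,-1.4,0]], "twist": [-0.5,-1,-1.5,-2,-2.5]}'| egrep 'pos|force'
```

```text
eef_pos: [584.9, 66.4, 181.7]
wrist_force: [-3.7, 3.9, 0.6]
eef_pos: [589.0, 64.8, 181.8]
wrist_force: [-2.2, 4.2, -0.3]
```

```bash
python3 -m jog '{"delta_pos": [[0.5,-0.3,0],[1,-0.7,0],[1.5,-1,0],[2,-1.2,0],[2,-1.2,0]], "twist": [0,0,-1,-1,-1]}'| egrep 'pos|force'
```

```text
eef_pos: [591.2, 63.2, 181.8]
wrist_force: [-0.3, 3.5, -0.1]
```

```bash
python3 -m jog '{"delta_pos": [[0.5,-0.3,0],[1,-0.7,0],[1.5,-1,0],[2,-1.2,0],[2,-1.2,0]], "twist": [0,0,-1,-1,-1]}'| egrep 'pos|force'
```

```text
eef_pos: [592.3, 62.9, 181.7]
wrist_force: [-10.0, 8.6, 3.0]
```

```bash
python3 -m jog '{"delta_pos": [[0.3,-0.2,0],[0.6,-0.4,0],[0.8,-0.5,0],[0.8,-0.5,0],[0.8,-0.5,0]], "twist": [0,0,0,0,0]}'| egrep 'pos|force'
```

```text
eef_pos: [592.5, 62.8, 181.7]
wrist_force: [-14.1, 12.2, 4.5]
```

It's against the hard stop: the force rose to 19 N with only 0.2 mm of motion. I'll back off along the approach path and then rise clear.

```bash
python3 -m jog '{"delta_pos": [[-2,1,0],[-8,5,0],[-20,12,0],[-26,18,10],[-26,25,50]], "twist": [0,0,0,0,0]}'| egrep 'pos|force'
python3 -m jog '{"delta_pos": [[0,20,40],[0,50,60],[0,80,80],[0,110,80],[0,130,80]], "twist": [0,0,0,0,0]}'| egrep 'pos|force'
python3 - <<'E'
from h import *
import pickle
C={}
for n,x0,y0 in [('side',252,145),('scene',275,175)]:
  c=vision.read_camera(n);C[n]=c;save(c,'g_%s_full.png'%n)
  cv2.imwrite('pics/g_%s.png'%n,cv2.cvtColor(cv2.resize(c['pixels'][y0:y0+90,x0:x0+95],None,fx=4.2,fy=4.2,interpolation=cv2.INTER_CUBIC),cv2.COLOR_RGB2BGR))
  r=spotter.spot_point(n,'lever_pin')
  for s in r[:2]: print(n,s['p'],s['point'],to_world(c,s['point'],z=199))
  for l,z in [('stop_top',215),('box',12),('mug',0),('glue',0),('tray',0)]:
   for s in spotter.spot_point(n,l)[:1]: print(n,l,s['p'],np.round(s['point'],1),to_world(c,s['point'],z=z).round(0))
cv2.imwrite('pics/g.png',np.hstack([cv2.imread('pics/g_side.png'),cv2.imread('pics/g_scene.png')]))
print(telemetry.sense()['time_s'])
E
```

```text
eef_pos: [566.2, 86.6, 229.9]
wrist_force: [0.2, -0.0, 1.4]
eef_pos: [567.8, 218.3, 313.4]
wrist_force: [0.1, -0.6, -0.7]
side stop_top 0.49 [306.8 174. ] [515. -38. 215.]
side box 0.94 [312.  218.4] [499. -43.  12.]
side mug 0.73 [297.6 346.9] [508. 366.   0.]
side glue 0.49 [349.7 159. ] [ 389. -320.    0.]
scene 0.79 [359.2, 224.4] [608.15242357  51.04235581 199.        ]
scene stop_top 0.74 [314.2 205.6] [515. -41. 215.]
scene box 0.65 [314.8 243.9] [510. -44.  12.]
scene mug 0.8 [433.  202.6] [506. 371.   0.]
scene glue 0.93 [218.  242.6] [ 383. -317.    0.]
scene tray 0.87 [219.7 305.8] [ 590. -366.    0.]
21.85
```

View pics/g.png

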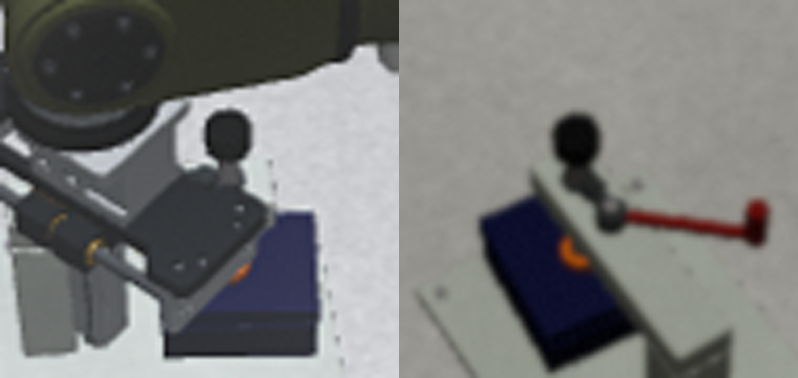

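View pics/g_scene_full.png

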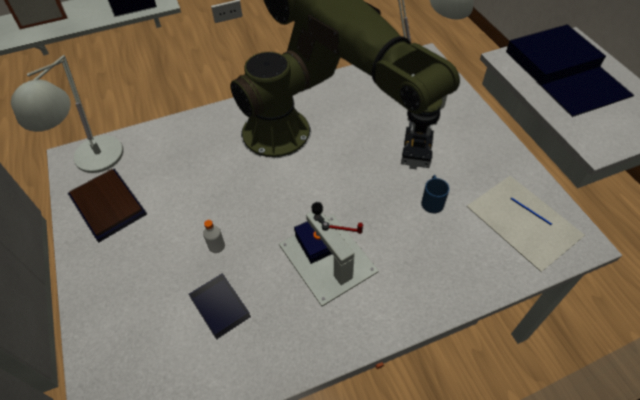

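The pin is at (608,51), against (607,53.5) expected when locked. The bystanders are where they were. I'll move the arm out of the side view for one last check of rod height.

```bash
python3 -m jog '{"delta_pos": [[-40,10,20],[-80,20,40],[-120,30,50],[-160,40,50],[-190,50,50]], "twist": [0,0,0,0,0]}'| egrep 'pos|force'
python3 - <<'E'
from h import *
C={n:vision.read_camera(n) for n in ['side','scene']}
c=C['side']
cv2.imwrite('pics/i.png',cv2.cvtColor(cv2.resize(c['pixels'][145:235,242:352],None,fx=6,fy=6,interpolation=cv2.INTER_CUBIC),cv2.COLOR_RGB2BGR))
E
```

```text
eef_pos: [376.0, 266.8, 362.5]
wrist_force: [0.4, 0.5, 0.5]
```

View pics/i.png

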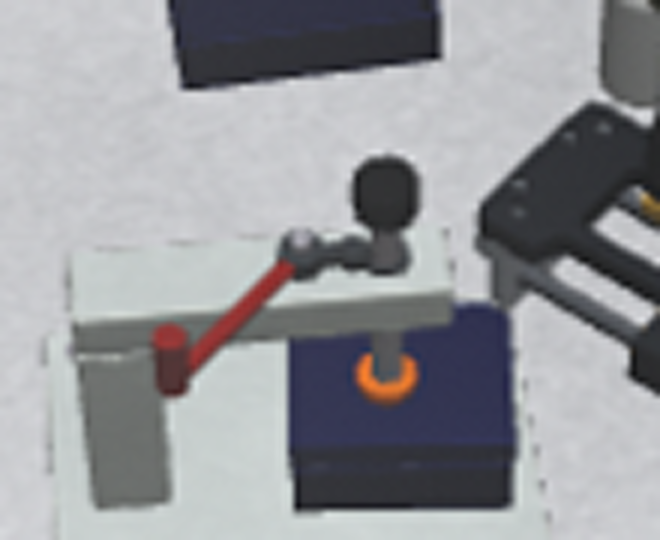

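Allowing for the crop shift, the knob (385,190), foot (387,375) and box edges match the picture from before clamping. The lever is over at its locked end, with the cam against the rod.

```bash
python3 -c "
from station import job; print(job.job_done())"
```

```text
the job is handed in; nothing more can be done
None
```

The stop rod is down with its foot resting on the lid, the red lever is locked, and I've handed the job in at about 22.5 s of the 51 s allowed.

- **Lowering:** I pushed the knob down with the fingers shut. The push rose from about 2.5 N while sliding to about 6 N, so roughly 3.5 N was on the lid. The knob top was then at 215 mm, which puts the lid at about 67 mm above the desk; the depth image gave the same height.
- **Locking:** I pushed the pin round until it met the end stop, where the force rose to about 19 N with only 0.2 mm of movement. After I let go, the scene camera put the pin at (608, 51), against (607, 53) expected for locked. The side camera was blocked then; a later side view shows the lever at its end.
- **Last checks:** With the arm clear and its wrist force near zero, the knob, foot and box were where they were before clamping. The mug, glue bottle and tray were within detection error of where they started. None of the final checks failed.

One reading differed from the description: sliding the rod took about 2.5 N, not the roughly 4 N stated. Taking 4 N as the drag would put less force on the lid, about 2 N.

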